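# Lay one dessert place at the long table

### The job

Lay the grey mat for a diner sitting on the robot's side: the small dish in the middle of the plate; the fork left of the plate and the knife right of it, each parallel to the mat's short edges, midway between the plate's rim and the mat's edge, centred on the plate from front to back and pointing away from the diner. Stand the name-card block behind the plate, on the plate's centre line, halfway between its rim and the mat's far edge and parallel to that edge, and stand the tall glass straight beyond the knife's tip, level with the card. Do not shift the plate, and leave the short glass and the salt pot where they are.

Things in the scene. Friction and masses are not known exactly. Their poses are not given: they have to be found in the camera images.
- mat: stiff grey felt place mat, a flat rectangle 300 (x) x 360 (y) x 3 mm thick, fixed to the table; origin at the centre of its underside; its x axis points away from the diner, y to the diner's left, z up; it is turned at most 0.25 rad from the world axes
- plate: round white plate, 180 mm across, rim 16 mm high, inner floor 5 mm above its underside and flat over the middle 110 mm, loose, 0.45 kg; origin at the centre of its underside; it stands on the mat, midway between the short edges, its centre 30 mm nearer the diner than the mat's centre
- fork: four-tined fork with a dark wooden handle, 170 mm long, lying flat, about 60 g; origin at mid-length on its underside, x axis towards the tines (tips at x = +85 mm), z up. Handle from x = -85 to +5 mm, 13 mm wide and 9 mm thick; balance point about x = -18 mm, pick it up by the handle near x = -20 mm; metal head 4 mm thick, 21 mm wide
- knife: table knife with the same dark wooden handle, 170 mm long, lying flat, about 70 g; origin at mid-length on its underside, x axis towards the blade's tip (x = +85 mm), z up. Handle from x = -85 to +5 mm, 13 mm wide and 9 mm thick; balance point about x = -18 mm, pick it up by the handle near x = -20 mm; plain blade 3 mm thick, 17 mm wide
- tall_glass: tall straight empty tumbler of greenish glass, 60 mm across, 120 mm high, wall 3 mm, upright; origin at the centre of its underside
- dish: small round white dish, straight-sided and empty, 60 mm across, 38 mm high, wall 4 mm, upright; origin at the centre of its underside
- card: name-card holder: light wooden block 20 (x) x 60 (y) x 22 mm high with a blank white card 52 mm wide and 2 mm thick standing up from it along y to 55 mm high; origin at the centre of its underside; front and back are alike
- short_glass: bystander: short tumbler of the same greenish glass, 64 mm across, 70 mm high, upright, not wanted; origin at the centre of its underside
- salt: bystander: small white salt pot with a steel top, 36 mm across, 48 mm high; origin at the centre of its underside
Not all that is in view belongs to the job. What is shaped like the tall_glass but orange or pink is not meant.

How it is judged:
By the outcome, as a careful person would: the job done as asked, in the order asked, and still so for the second after the job is handed in, with the robot touching nothing.
It also fails if it takes over 138 s, if anything falls off the work surface, if the arm or the gripper's body presses on something with over 40 N, if the wrist force passes 120 N, or if a joint passes its speed limit or range.

### The arm

A 7-joint arm with a two-finger parallel gripper is mounted at the origin on the work surface. World frame = base frame: x ahead of the robot, y to its left, z up, the work surface at z = 0. Lengths are in mm, angles in rad, forces in N, time in s.
With the tool pointing down it reaches from about 425 to 975 mm from the base axis. Payload 16.7 kg.
Tool frame: the origin (TCP) lies on the mounting face of the last link; the fingertips stand 173 mm ahead of it and the grasp point (between the pads) lies 155 mm ahead of it; z points along the fingers, y is the direction in which the jaws open and shut (so a half turn about z gives the same grasp; the last joint's range is limited). The gripper opens to 85 mm and grips with 20 to 120 N. Pads are 22 mm wide; open, the fingers measure 114 mm over their backs; the gripper's body (76 mm by 85 mm) begins 54 mm behind the grasp point. The pads swing forward as they close: fully open they stand 13 mm farther back than shut.
Start: joints at [-1.494, 0.426, 0.074, 1.606, -0.034, 1.111, -0.067], TCP at [151.796, 657.682, 404.702] pointing down, gripper open.
Joint ranges: [-2.85, 2.85], [-0.5, 2.14], [-1.23, 1.37], [0.21, 2.46], [-1.02, 4.16], [0.16, 2.05], [-2.73, 2.73]. Speed limits (rad/s): [1.89, 1.89, 2.39, 2.39, 3.01, 3.01, 3.01].

### API

Orientations are given as a unit quaternion [x, y, z, w].
In Python, from station import r, imaging, order, read_clock, read_joint_pos, read_qd, read_joint_torque, read_tool_pos, read_eef_rot, read_wrist_force, read_ft_torque, read_grip_width gives the robot as it stands. Calls block until the motion is done:
- r.movep(position, orientation): joint-space move of the TCP to a pose.
- r.movel(position, rate=150, frame=None): straight line of the TCP; frame=None keeps the orientation; rate is the mean speed in mm/s.
- r.goto_joints(angles): joint-space move.
- r.grip(opening, newtons=None): opening from 0.0 (shut) to 1.0 (fully open); newtons is the grip in N (None keeps the last); returns when the fingers have stopped.
- r.dwell(seconds).
- r.ik(position, orientation): joint angles nearest the present ones, or None.
- imaging.get_image(name): name is "scene" or "top" or "wrist"; returns the picture (420x560x3 uint8, red, green, blue); there is no depth.
- imaging.camera_info(name): a dict with "fx", "fy", "cx", "cy" (pixels), "eye" and "attitude" of the camera in the world. Camera axes: x right, y up, looking along -z (the intrinsics and any distortion apply to the point x, -y, -z); pixel columns grow to the right and rows downward; lengths in mm; the calibration is good to about 2 mm. A picture is of the moment at which its call begins: read the wrist's pose just before it. camera_info takes no time and is no camera call; for the wrist camera it gives the pose at the moment of the call.
A pose or a line that the arm cannot do raises r.IKError and nothing moves.
- order.sign_off(): hands the job in, once; it reports no verdict.
Readings, each from a call of its own:
- read_clock(): time.
- read_joint_pos(): joint angles.
- read_qd(): joint speeds.
- read_joint_torque(): joint torques, N m.
- read_tool_pos(): TCP position.
- read_eef_rot(): TCP orientation.
- read_wrist_force(): force on the tool from outside, world axes, zero at the start.
- read_ft_torque(): the same for the moment, N m.
- read_grip_width(): opening from 0.0 (shut) to 1.0 (fully open).
Only numpy, scipy, OpenCV 4.12 (cv2) and the standard library are available. Lean on these libraries where they do the work, as an engineer would, in place of code of your own. Each camera call takes 0.05 s, during which the arm holds its last target. There are 200 camera calls.

## Working session

There is one attempt and no reset: what is moved stays moved. The work goes in short steps, each a Python script; the robot and the scene stay as the last script left them, time stands still between calls to the robot, and variables do not carry over. Pictures are saved under pics/ and viewed, about 12 in all and at most 16, crops included, and the job is handed in when it is done.

```bash
ls; mkdir -p pics; python3 - <<'E'
from station import *
import cv2
for n in ("top","scene"):
    cv2.imwrite(f"pics/{n}0.png",cv2.resize(imaging.get_image(n)[:,:,::-1],(800,600),interpolation=cv2.INTER_CUBIC))
    print(n,imaging.camera_info(n))
print(imaging.camera_info("wrist"),read_clock(),read_tool_pos(),read_eef_rot())
E
```

```text
pics
top {'fx': 457.2985729005311, 'fy': 457.2985729005311, 'cx': 264.50877766458706, 'cy': 201.01363359932847, 'eye': array([438.75710279, -94.42523302, 961.78382882]), 'attitude': array([ 0.06580425, -0.03825618, -0.70019776,  0.70987982])}
scene {'fx': 385.0346273768949, 'fy': 385.0346273768949, 'cx': 279.16185717371957, 'cy': 205.6333434723129, 'eye': array([ 883.89924438, -521.815593  ,  539.69019529]), 'attitude': array([0.3801666 , 0.12186227, 0.288252  , 0.87036414])}
{'fx': 314.71349042803155, 'fy': 314.71349042803155, 'cx': 280.1909873688284, 'cy': 212.94350731999097, 'eye': array([ 87.20549547, 673.26642308, 373.04563025]), 'attitude': array([-0.10442327, -0.08215946,  0.61712616,  0.77556489])} 0.1 [151.75015309 657.55045444 404.08574191] [ 1.13163300e-01  9.93576239e-01 -5.68792048e-04 -3.62610325e-05]
```

View pics/top0.png

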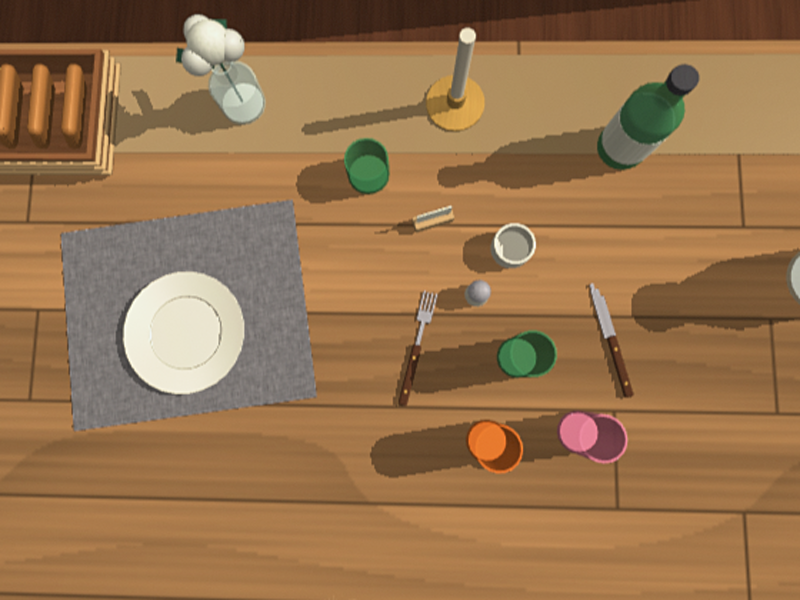

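View pics/scene0.png

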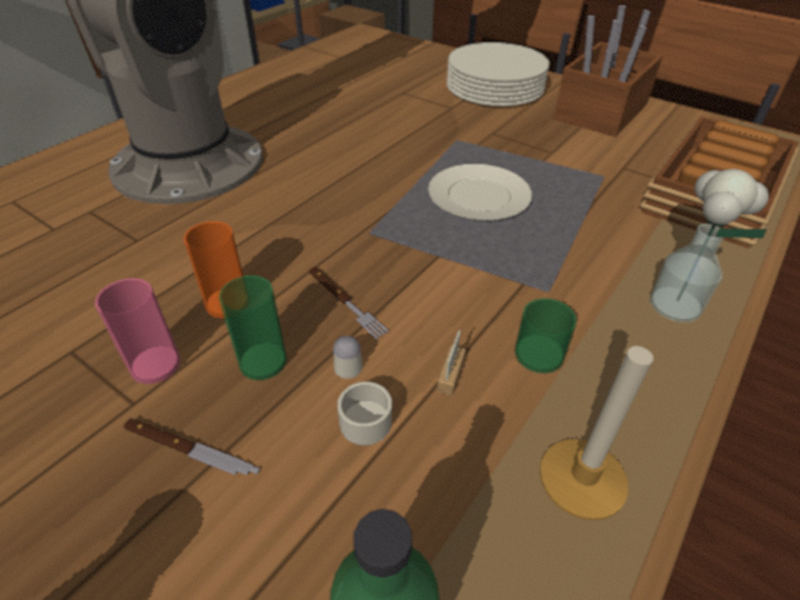

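The top view (800x600) shows the mat at about (189,313), the plate at (184,332), the fork at (417,347) and the knife at (611,340). The dish is at (514,245), the card at (433,218) and the salt at (479,292).

There are four tumblers:
- Green at (527,354): this is the tall one.
- Green at (367,166): this is short, as the scene view at (545,335) confirms.
- Orange at (495,447): not meant.
- Pink at (593,437): not meant.

The tall green glass fits the description. In the scene view it stands at (255,325), as high as the orange one. I'll confirm it in an enlarged crop.

```bash
cat > h.py <<'E'
import numpy as np, cv2
from scipy.spatial.transform import Rotation as R
from station import *
def ray(ci,u,v):
    d=np.array([(u-ci['cx'])/ci['fx'],-(v-ci['cy'])/ci['fy'],-1])
    return R.from_quat(ci['attitude']).apply(d)
def px2w(ci,u,v,z):
    d=ray(ci,u,v); e=np.array(ci['eye']); return (e+d*(z-e[2])/d[2])[:2]
def w2px(ci,P):
    p=R.from_quat(ci['attitude']).inv().apply(np.array(P,float)-ci['eye'])
    return np.stack([ci['cx']+ci['fx']*p[...,0]/-p[...,2], ci['cy']-ci['fy']*p[...,1]/-p[...,2]],-1)
def crop(im,x0,y0,w,h,s,fn):
    cv2.imwrite(fn,cv2.resize(im[y0:y0+h,x0:x0+w,::-1],None,fx=s,fy=s,interpolation=cv2.INTER_CUBIC))
E
python3 - <<'E'
from h import *
im=imaging.get_image("top"); ci=imaging.camera_info("top"); np.save("top.npy",im)
crop(im,255,135,200,200,3,"pics/obj.png"); crop(im,35,130,200,180,3.3,"pics/mat.png")
hsv=cv2.cvtColor(im,cv2.COLOR_RGB2HSV)
m=((hsv[...,1]<60)).astype(np.uint8); m[:, 230:]=0; m[:130]=0; m[310:]=0
c=max(cv2.findContours(m,cv2.RETR_EXTERNAL,cv2.CHAIN_APPROX_NONE)[0],key=cv2.contourArea)
q=cv2.approxPolyDP(cv2.convexHull(c),8,True)[:,0]; print("hull",q.tolist(), cv2.boxPoints(cv2.minAreaRect(c)).tolist())
# edge-fit: contour points to world on z=3, minAreaRect there
w=np.array([px2w(ci,u,v,3) for u,v in c[:,0]],np.float32)
print("mat rect",cv2.minAreaRect(w))
E
```

```text
hull [[204, 140], [220, 277], [52, 300], [43, 163]] [[32.90931701660156, 163.044677734375], [204.11878967285156, 139.57241821289062], [223.0298614501953, 277.5120544433594], [51.82038879394531, 300.98431396484375]]
mat rect ((539.8590087890625, 232.1246795654297), (300.0852355957031, 359.7022705078125), 8.702613830566406)
```

View pics/obj.png

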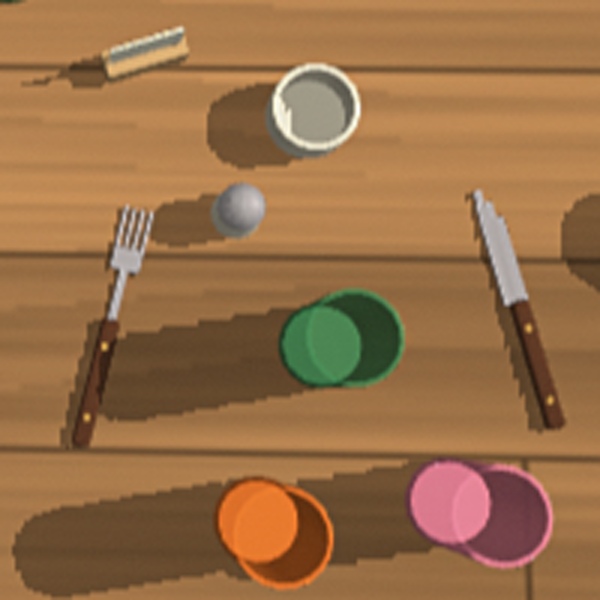

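View pics/mat.png

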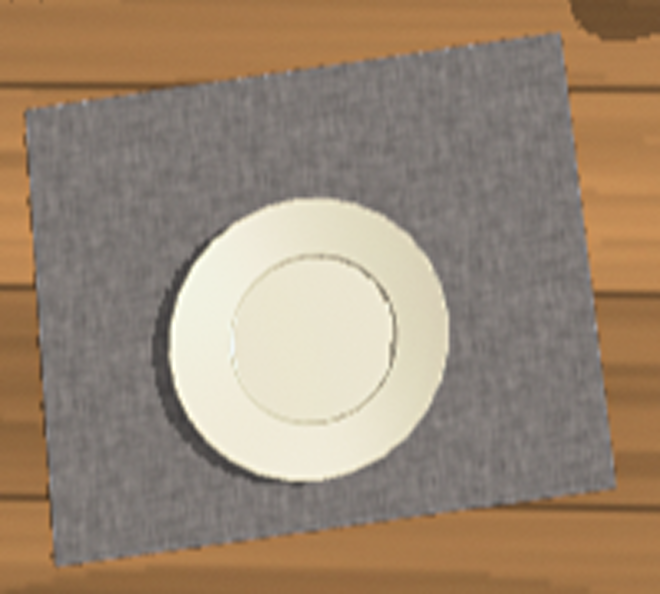

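The obj crop shows:
- fork tips (137,209), fork handle end (81,443)
- knife tip (475,193), knife handle end (553,425)
- dish rim centre (316,108)
- tall green glass, rim centre (352,339) and base (320,346); its rim-to-base offset matches the orange and pink ones, so it is the tall one
- card top edge (105,55)–(184,30)

The mat crop shows the plate centre at (308,340).

```bash
python3 - <<'E'
from h import *
ci=imaging.camera_info("top")
o=lambda x,y,z:px2w(ci,(x+.5)/3-.5+255,(y+.5)/3-.5+135,z).round(1)
m=lambda x,y,z:px2w(ci,(x+.5)/3.3-.5+35,(y+.5)/3.3-.5+130,z).round(1)
for n,a in dict(ftip=(137,209,4),fend=(81,443,6),kniftip=(475,193,2),kend=(553,425,6),dish=(316,108,38),gtop=(352,339,120),gbase=(320,346,3),salt=(240,209,44),cardL=(105,55,55),cardR=(184,30,55),blkL=(109,80,0),blkR=(190,50,0)).items(): print(n,o(*a))
a=m(308.5,339.5,19); print("plate",a)
t=np.radians(8.7); M=np.array([[np.cos(t),-np.sin(t)],[np.sin(t),np.cos(t)]]); c=np.array([539.9,232.1])
print("plate in mat",M.T@(a-c))
for n,p in dict(dish=(-30,0),fork=(-30,135),knife=(-30,-135),card=(105,0),glass=(105,-135)).items():
    w=c+M@p; print(n,w.round(1),np.hypot(*w).round())
for k in [(25,108),(560,33),(615,488),(56,566)]: print("corner",M.T@(m(*k,3)-c))
print(read_joint_pos())
E
```

```text
ftip [ 574.4 -131.6]
fend [411.7 -94. ]
kniftip [ 588.7 -367.5]
kend [ 429.3 -413.8]
dish [ 640.6 -251.8]
gtop [ 479.9 -257.5]
gbase [ 480.4 -258.2]
salt [ 569.5 -199.1]
cardL [ 672.4 -107.4]
cardR [ 690.2 -160.8]
blkL [ 668.2 -111.2]
blkR [ 690.7 -169.1]
plate [508.8 227.5]
plate in mat [-31.43795965   0.15713963]
dish [510.2 227.6] 559.0
fork [489.8 361. ] 608.0
knife [530.7  94.1] 539.0
card [643.7 248. ] 690.0
glass [664.1 114.5] 674.0
corner [150.03440415 179.87533897]
corner [ 149.09213436 -179.31501742]
corner [-149.57850227 -179.54044575]
corner [-150.30048629  178.69060922]
[-1.49355211  0.42657513  0.07389737  1.60644198 -0.03410322  1.11077593
 -0.06712826]
```

```bash
cat >> h.py <<'E'
T=np.radians(8.7); MC=np.array([539.9,232.1]); MR=np.array([[np.cos(T),-np.sin(T)],[np.sin(T),np.cos(T)]])
def mat(x,y): return MC+MR@np.array([x,y])
def quats(phi):
    out=[]
    for f in (phi,phi+np.pi):
        a=(f+np.pi/2)/2; out.append(np.array([np.cos(a),np.sin(a),0,0]))
    return out
def over(xy,z,phi,half=None):
    """move above xy with jaws along world angle phi; returns index of the half turn used"""
    q0=np.array(read_joint_pos()); best=None
    for i,q in enumerate(quats(phi)):
        if half is not None and i!=half: continue
        j=r.ik([*xy,z],q)
        if j is None: continue
        d=abs(np.array(j)-q0).max()+ (5 if abs(j[6])>2.6 else 0)
        if best is None or d<best[0]: best=(d,q,i)
    print("over",np.round(xy,1),z,"half",best[2],"dq %.2f"%best[0]); r.movep([*xy,z],best[1]); return best[2]
def down(z,rate=150):
    p=read_tool_pos(); r.movel([*p[:2],z],rate=rate)
def line(xy,z,rate=150): r.movel([*xy,z],rate=rate)
def st(s=""): print(s,"t=%.1f"%read_clock(),"w=%.3f"%read_grip_width(),"F",np.round(read_wrist_force(),1),np.round(read_tool_pos(),1))
E
python3 - <<'E'
from h import *
D=(640.6,-251.8)
over(D,290,np.radians(53)); st("above")
q=read_eef_rot(); im=imaging.get_image("wrist"); cv2.imwrite("pics/w1.png",im[:,:,::-1])
line(D,185); st("down"); r.grip(0.5,40); st("grip")
down(300,250); st("lift")
E
```

```text
over [ 640.6 -251.8] 290 half 1 dq 1.13
above t=3.8 w=0.998 F [1.1 0.3 0.2] [ 640.9 -251.2  289.9]
down t=4.7 w=0.999 F [ 0.1  0.6 -0.4] [ 640.8 -252.1  185.7]
grip t=5.0 w=0.687 F [-1.6  2.4  9. ] [ 640.9 -251.9  186.1]
lift t=5.7 w=0.689 F [ 0.4  0.1 -2.6] [ 640.8 -251.5  300.3]
```

View pics/w1.png

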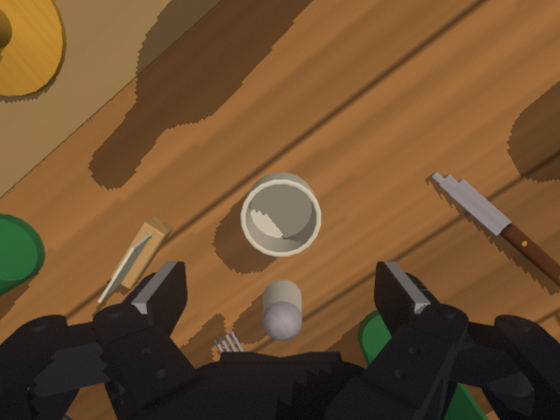

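The wrist view shows the dish centred between the jaws at (281,217) and the salt pot clear at (282,310). The grip width is right, so I'll place the dish.

```bash
python3 - <<'E'
from h import *
P=mat(-30,0)
over(P,300,T+np.pi/2); 
line(P,215); line(P,193.7,40); st("down"); r.dwell(.2); st(); r.grip(0.87); st("open"); down(300,200); st()
# fork pick: approach
d=np.array([574.4-411.7,-131.6+94]);d/=np.linalg.norm(d); f=np.array([493.,-112.8])-20*d
r.grip(0.5)
h=over(f,290,np.arctan2(d[1],d[0])+np.pi/2); st()
r.dwell(.2);ci=imaging.camera_info("wrist"); im=imaging.get_image("wrist"); np.save("w2.npy",im); np.save("w2ci.npy",ci)
im2=im.copy()
cv2.imwrite("pics/w2.png",im[:,:,::-1]); print(w2px(ci,[[*(f+105*d),2],[*(f-65*d),5]]))
t=imaging.get_image("top"); crop(t,35,130,200,180,3.3,"pics/mat2.png")
E
```

```text
over [510.2 227.6] 300 half 1 dq 0.96
down t=8.9 w=0.691 F [-8.4  0.9 19.6] [510.1 227.5 194.1]
 t=9.1 w=0.689 F [-7.6  0.5 18.5] [510.1 227.5 194.1]
open t=9.4 w=0.870 F [1.1 0.5 0.9] [510.3 227.5 193.5]
 t=10.1 w=0.872 F [-0.1 -0.4 -0.4] [509.9 227.8 299.3]
over [ 473.5 -108.3] 290 half 1 dq 0.54
 t=11.7 w=0.500 F [-0.1  0.4  0.5] [ 474.1 -107.2  289.9]
[[282.79013185  74.7587522 ]
 [281.99457087 280.80036045]]
```

View pics/w2.png

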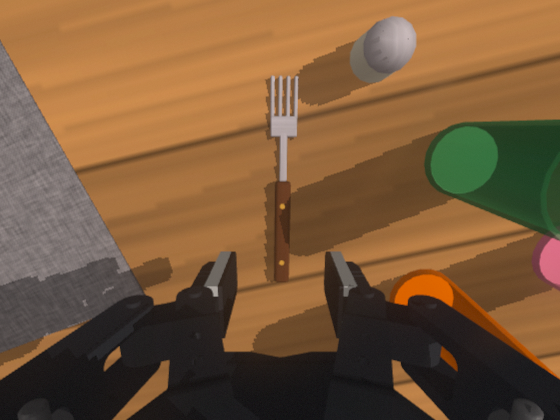

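View pics/mat2.png

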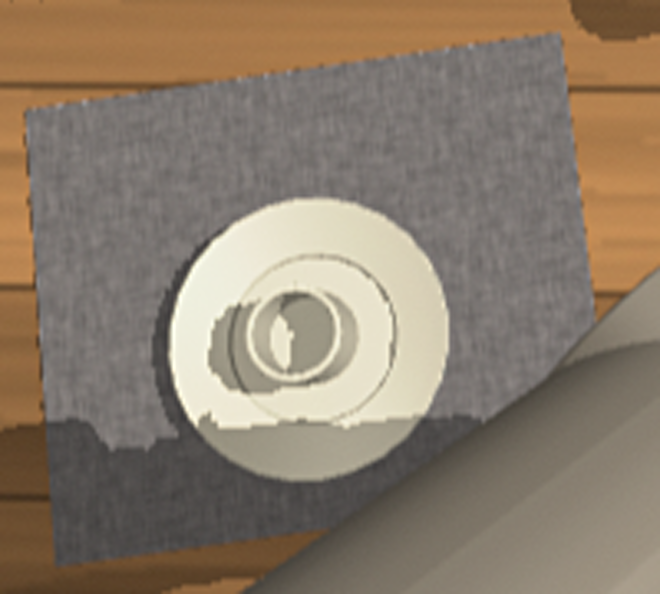

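The wrist view shows fork tips at (284,76) and handle end at (282,281), which match the prediction. In mat2 the dish rim is at (294,334) and the plate is unmoved. Next is the fork.

```bash
python3 - <<'E'
from h import *
ci=imaging.camera_info("top"); w=px2w(ci,(294.5+.5)/3.3-.5+35,(334.5)/3.3-.5+130,46); print("dish in mat",MR.T@(w-MC))
d=np.array([574.4-411.7,-131.6+94]);d/=np.linalg.norm(d); f=np.array([493.,-112.8])-20*d
phi=np.arctan2(d[1],d[0])+np.pi/2
line(f,190); line(f,175.5,50); st("down"); r.grip(0,40); st("grip"); down(290,200); st("lift")
g=mat(-50,135); over(g,290,T+np.pi/2,half=1)
line(g,200); line(g,179,40); st("place"); r.dwell(.2); r.grip(0.4); st("open"); down(300,200)
k=np.array([588.7-429.3,-367.5+413.8]);k/=np.linalg.norm(k); n=np.array([509.,-390.65])-20*k; print(n)
h=over(n,290,np.arctan2(k[1],k[0])+np.pi/2); r.dwell(.2); st()
ci=imaging.camera_info("wrist"); im=imaging.get_image("wrist"); cv2.imwrite("pics/w3.png",im[:,:,::-1]); print(w2px(ci,[[*(n+105*k),2],[*(n-65*k),5]]))
t=imaging.get_image("top"); crop(t,35,130,200,180,3.3,"pics/mat3.png")
E
```

```text
dish in mat [-30.21922044  -0.37037509]
down t=13.3 w=0.501 F [-1.3 -0.7  0.5] [ 473.5 -108.3  175.4]
grip t=13.7 w=0.135 F [-2.   1.   6.2] [ 473.6 -108.3  175.8]
lift t=14.4 w=0.134 F [ 0.1  0.4 -1.5] [ 473.4 -107.9  289.3]
over [470.1 358. ] 290 half 1 dq 0.70
place t=17.5 w=0.140 F [-3.  -0.9  4.8] [469.9 358.  178.8]
open t=18.1 w=0.399 F [-0.1  0.2  0. ] [470.1 358.  178.9]
[ 489.79380412 -396.22871311]
over [ 489.8 -396.2] 290 half 1 dq 1.51
 t=21.7 w=0.402 F [-0.1 -0.3  0. ] [ 490.2 -395.8  290. ]
[[281.57918748  75.73409966]
 [281.19169607 281.47580266]]
```

View pics/w3.png

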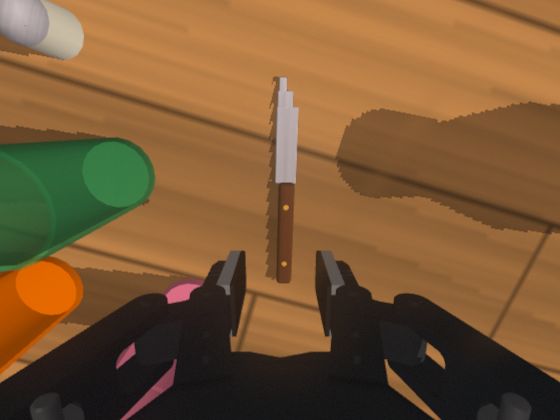

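View pics/mat3.png

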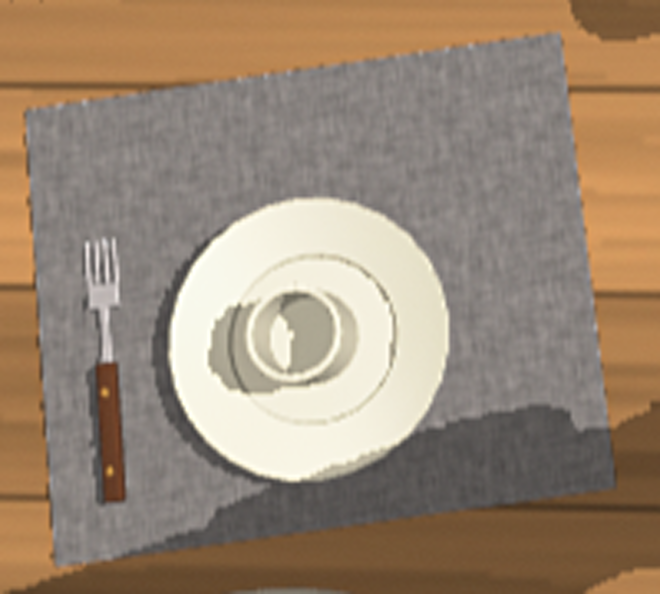

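The wrist view shows the knife's handle centreline running from (286.5,185) to (284.5,282). The tip, at (282,77), lies off the axis because the blade is stepped, so I'll shift the grasp about 3.8 mm right and rotate it -0.02 rad. In mat3 the fork lies with its tips at (102,239) and its handle end at (114,501).

```bash
python3 - <<'E'
from h import *
ci=imaging.camera_info("top"); m=lambda x,y,z:MR.T@(px2w(ci,(x+.5)/3.3-.5+35,(y+.5)/3.3-.5+130,z)-MC)
print("fork in mat",m(102,239,7),m(114,501,9),"handle top",m(107,362,12))
k=np.array([588.7-429.3,-367.5+413.8]);k/=np.linalg.norm(k); n=np.array([509.,-390.65])-20.8*k+3.8*np.array([k[1],-k[0]])
phi=np.arctan2(k[1],k[0])-.02+np.pi/2
over(n,250,phi,half=1)
line(n,190); line(n,175.5,50); st("down"); r.grip(0,40); st("grip"); down(330,200); st("lift")
g=mat(-50,-135); over(g,330,T+np.pi/2,half=1)
line(g,200); line(g,179,40); st("place"); r.dwell(.2); r.grip(0.4); st("open"); down(300,200)
# card
a=np.array([672.4,-107.4]); b=np.array([690.2,-160.8]); c=(a+b)/2; e=a-b
print("card",c,np.linalg.norm(e)); r.grip(.7)
over(c,290,np.arctan2(e[1],e[0])+np.pi/2); r.dwell(.2); st()
ci=imaging.camera_info("wrist"); im=imaging.get_image("wrist"); cv2.imwrite("pics/w4.png",im[:,:,::-1]); print(w2px(ci,[[*a,55],[*b,55],[*c,22]]))
t=imaging.get_image("top"); crop(t,35,130,200,180,3.3,"pics/mat4.png")
np.save("w4ci.npy",ci)
E
```

```text
fork in mat [ 54.08039345 132.78486936] [-114.9256671   136.00845458] handle top [-26.91964176 132.85472561]
over [ 490.1 -400.1] 250 half 1 dq 0.06
down t=23.1 w=0.401 F [-0.3  0.   1. ] [ 490.  -400.1  175.4]
grip t=23.4 w=0.135 F [-0.4  1.1  3.9] [ 490.1 -400.3  175.8]
lift t=24.3 w=0.136 F [-0.6  0.3 -0.8] [ 490.  -399.8  328.9]
over [510.9  91.1] 330 half 1 dq 1.08
place t=27.8 w=0.135 F [-3.   1.6  6. ] [510.7  91.1 178.8]
open t=28.4 w=0.403 F [-1.  -0.1 -0.4] [510.9  91.  178.9]
card [ 681.3 -134.1] 56.288542350997176
over [ 681.3 -134.1] 290 half 0 dq 0.80
 t=30.8 w=0.696 F [-0.8 -0.8 -0.6] [ 681.3 -132.7  290.4]
[[281.82791499 263.46197883]
 [282.16355063 184.48748822]
 [281.76565396 212.56374193]]
```

View pics/w4.png

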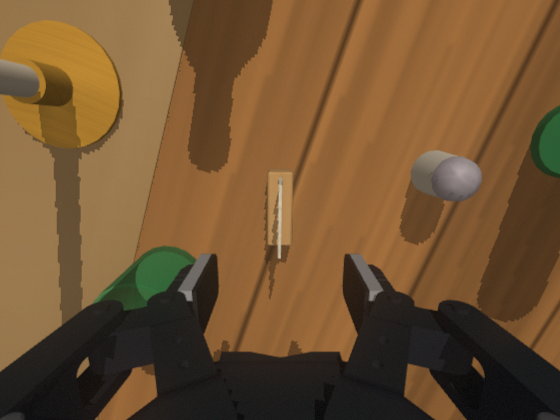

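View pics/mat4.png

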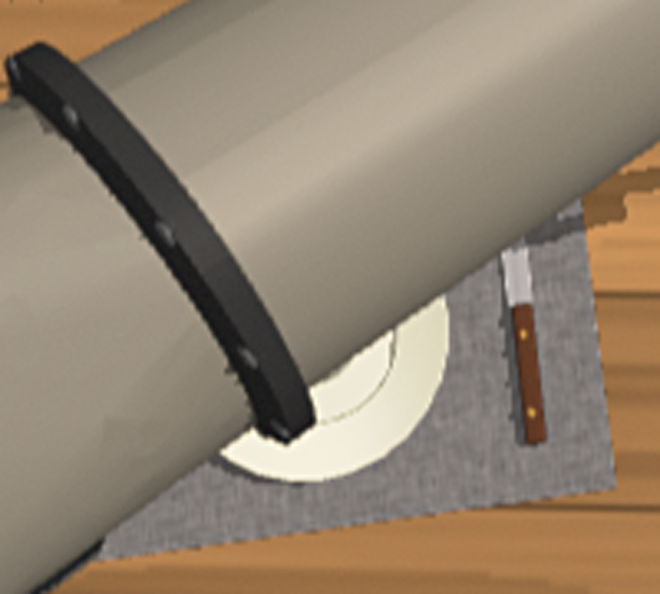

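The wrist view shows the card's top edge from (279,178) to (279,258) and its block at (269–293, 172–246), about 3.3 mm towards the top of the image from my estimate. The arm hides half of mat4, but the knife lies at (525,350).

```bash
python3 - <<'E'
from h import *
a=np.array([672.4,-107.4]); b=np.array([690.2,-160.8]); e=(a-b)/np.linalg.norm(a-b); c=(a+b)/2-3.3*e+1*np.array([e[1],-e[0]])
phi=np.arctan2(e[1],e[0])+np.pi/2
line(c,200); line(c,176,60); st("down"); r.grip(0,30); st("grip"); down(300,200); st("lift")
g=mat(105,0); over(g,300,T)
line(g,205); line(g,179.3,40); st("place"); r.dwell(.2); r.grip(0.45); st("open"); down(300,200)
r.grip(1.0)
G=np.array([480.2,-257.8]); over(G,340,T+np.pi/2); r.dwell(.2); st()
ci=imaging.camera_info("wrist"); im=imaging.get_image("wrist"); cv2.imwrite("pics/w5.png",im[:,:,::-1]); print(w2px(ci,[[*G,0],[*G,120]]))
t=imaging.get_image("top"); crop(t,35,130,200,180,3.3,"pics/mat5.png"); crop(t,35,135,90,80,7,"pics/forkc.png"); np.save("top5.npy",t)
E
```

```text
down t=32.2 w=0.702 F [-0.2 -0.1 -0.3] [ 683.2 -137.1  175.9]
grip t=32.6 w=0.225 F [-0.4  0.6  4.9] [ 683.4 -137.   176.3]
lift t=33.4 w=0.226 F [ 0.  -0.2 -1. ] [ 683.2 -136.5  298.8]
over [643.7 248. ] 300 half 0 dq 1.99
place t=36.7 w=0.223 F [-3.9 -0.9  6.6] [643.5 247.9 179.2]
open t=37.3 w=0.450 F [-0.5 -0.6 -1.1] [643.7 248.  179.1]
over [ 480.2 -257.8] 340 half 1 dq 0.55
 t=40.7 w=1.001 F [ 0.4 -0.   0.2] [ 480.6 -257.3  339.9]
[[281.26464316 196.62256282]
 [281.89043032 237.17379438]]
```

View pics/w5.png

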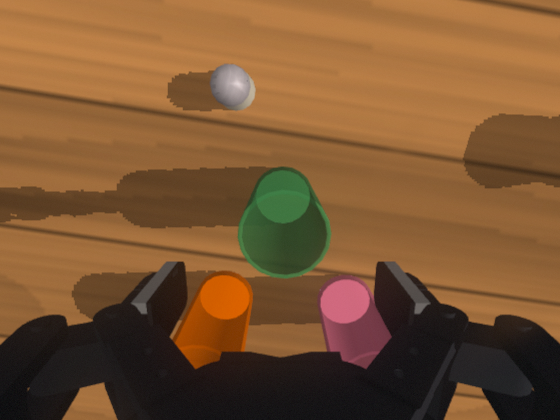

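View pics/mat5.png

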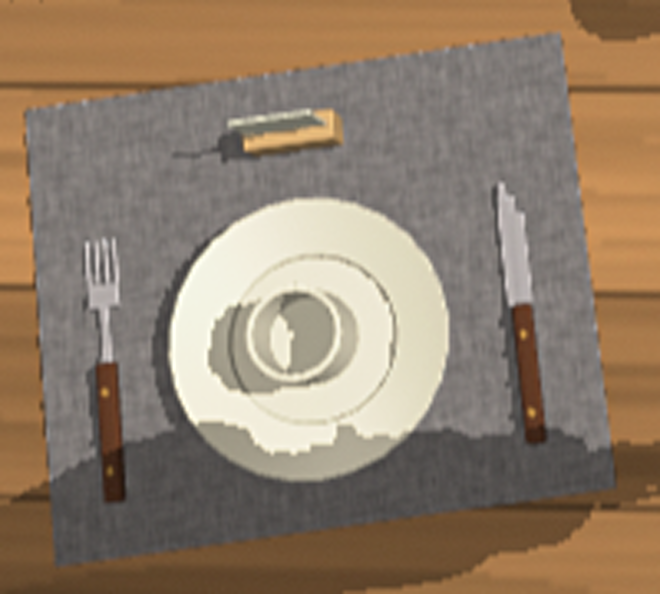

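The wrist view shows the tall glass rim at (284,234) and base at (282,195), about 2 mm further in +x than predicted. The orange glass (227,297) and pink glass (345,300) are clear of the fingers. In mat5 the card is at (285,130) and the knife runs from tip (500,183) to handle end (536,441).

```bash
python3 - <<'E'
from h import *
ci=imaging.camera_info("top"); m=lambda x,y,z:(MR.T@(px2w(ci,(x+.5)/3.3-.5+35,(y+.5)/3.3-.5+130,z)-MC)).round(1)
print("knife tip",m(500,183,5),"handle front",m(524,305,12),"end",m(536,440,12)); print("fork hf",m(107,364,12),"end",m(114,500,12))
print("card top L/R",m(229,121,58),m(311,110,58),"block lower front",m(244,153,3),m(342,143,3))
G=np.array([482.2,-258.8])
line(G,238); st("down"); r.grip(0.4,30); st("grip"); down(345,200); st("lift")
g=mat(105,-135); over(g,345,T+np.pi/2)
line(g,265); line(g,241.3,40); st("place"); r.dwell(.2); st(); r.grip(0.95); st("open"); down(400,250)
r.goto_joints([-1.494,0.426,0.074,1.606,-0.034,1.111,-0.067]); st()
t=imaging.get_image("top"); crop(t,35,130,200,180,3.3,"pics/mat6.png"); crop(t,40,160,60,125,4.8,"pics/f.png"); np.save("top6.npy",t)
A=cv2.resize(t[190:290,45:85,::-1],None,fx=6,fy=6,interpolation=cv2.INTER_CUBIC);B=cv2.resize(t[175:275,180:220,::-1],None,fx=6,fy=6,interpolation=cv2.INTER_CUBIC)
cv2.imwrite("pics/fk.png",np.hstack([A,B]))
E
```

```text
knife tip [  54.3 -129.2] handle front [ -27.8 -137. ] end [-113.4 -135. ]
fork hf [-28.2 132.9] end [-114.4  134.6]
card top L/R [106.   24.6] [105.6 -27.1] block lower front [98.7 36.7] [ 96.1 -28.4]
down t=41.6 w=1.002 F [0.1 0.  0.5] [ 482.3 -259.1  238.6]
grip t=42.0 w=0.710 F [-0.6 -0.2  8.3] [ 482.5 -259.   238.9]
lift t=42.6 w=0.709 F [ 0.   0.3 -1.6] [ 482.4 -258.3  344.2]
over [664.1 114.5] 345 half 1 dq 0.61
place t=45.6 w=0.708 F [-5.1 -0.8 11.6] [664.2 114.2 241.8]
 t=45.8 w=0.705 F [-4.7 -0.9 12.3] [664.2 114.2 241.8]
open t=46.1 w=0.952 F [-0.5 -0.4 -0.6] [664.1 114.6 241.1]
 t=49.6 w=0.950 F [ 0.3 -0.   0.4] [152.6 657.4 404.6]
```

View pics/mat6.png

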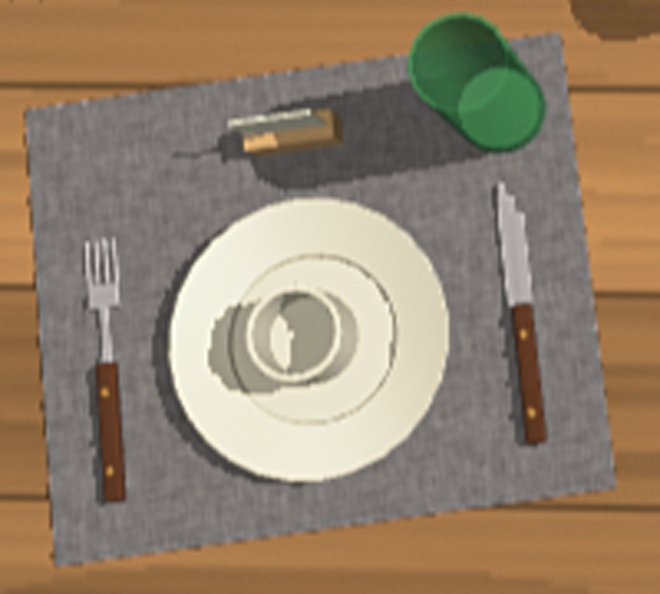

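View pics/fk.png

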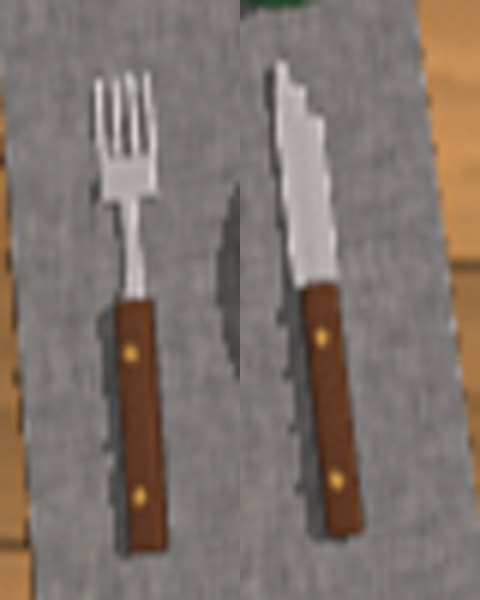

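In fk.png the fork's tine centre is (124,76), with its handle from (134,300) to (147,550). The knife's handle runs from (320,285) to (344,532). In mat6 the glass rim is at (461,65) and its base at (501,109), and the plate is still at (309,340).

```bash
python3 - <<'E'
from h import *
ci=imaging.camera_info("top"); g=lambda u,v,z:(MR.T@(px2w(ci,u,v,z)-MC)).round(1)
m=lambda x,y,z:g((x+.5)/3.3-.5+35,(y+.5)/3.3-.5+130,z)
F=lambda x,y,z:g((x+.5)/6-.5+45,(y+.5)/6-.5+190,z); K=lambda x,y,z:g((x-240+.5)/6-.5+180,(y+.5)/6-.5+175,z)
print("fork",F(124,76,7),F(134,300,12),F(130.5,353,12),F(139,496,12),F(147,550,12))
print("knife",K(320.5,285,12),K(321,337,12),K(337,480,12),K(344,532,12),"tip",K(280,64,6))
print("glass",m(461,65,123),m(501,109,4),"dish",m(294.5,334,46),"plate",m(308.5,339.5,19))
E
```

```text
fork [ 53.8 133.5] [-27.4 133.2] [-45.7 135.8] [-95.7 136.3] [-114.6  134.8]
knife [ -27.7 -136.1] [ -45.8 -134.3] [ -95.8 -134.2] [-113.9 -134.6] tip [  53.8 -129.5]
glass [ 101.2 -136.3] [ 103.4 -135. ] dish [-30.2  -0.4] plate [-31.4   0.1]
```

```bash
python3 -c "
from station import *
order.sign_off(); print(read_clock())"
```

```text
the job is handed in; nothing more can be done
the job is handed in; nothing more can be done
```

The mat is laid and the job was handed in at about 50 s on the robot's clock. I placed the dish, fork, knife, card and tall green glass in the order asked, then moved the arm clear.

Last checks from the top camera, in mat coordinates (mm):

| Thing | Measured | Target |
|---|---|---|
| dish | (-30.2, -0.4) | (-30, 0) |
| fork (middle) | about (-30, 134) | (-30, 135) |
| knife (middle) | about (-30, -135) | (-30, -135) |
| card | about (106, -1) | (105, 0) |
| tall glass, from its base | (103.4, -135) | (105, -135) |
| tall glass, from its rim | (101.2, -136.3) | (105, -135) |

- **Fork and knife:** both point away from the diner and are parallel to the short edges within about 1°.
- **Plate:** it reads (-31.4, 0.1), the same as before I started.
- **Glass:** the two readings disagree by about 2 mm, and both put it 2–4 mm nearer the diner than the card's line. I left it there because the offset was close to the measuring error.
- **Knife tip:** the blade's pointed end sits about 5 mm to the plate side of the knife's axis. I lined the glass up with the axis, not the point.
- **Short glass and salt:** the arm did not go to either of them, but I did not measure them again at the end.

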